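# Mix a spice jar on the press-to-run shaker

### The job

Flip the shaker's red-tipped toggle switch on (away from the robot), then hold the spice jar with the red powder square and flat on the middle of the shaker's sloping round pad and press the pad fully down for about a second, firmly but without forcing it. Then set the jar down, not dropping it, upright on the middle of the cork coaster and let go; leave the switch on, and leave the other two spice jars where they stand.

Things in the scene. Friction and masses are not known exactly. Their poses are not given: they have to be found in the camera images.
- shaker: Jar shaker, fixed: white slab 175 mm deep (x), 215 mm wide (y), top 35 mm above the worktop; on its left a white drum 100 mm across leans 30 degrees towards the robot, with a sprung black rubber pad on its face; on its right a toggle switch. Origin: centre of the underside; x away from the robot, y left, z up; yaw up to 0.3 rad. Push no part of it with over 40 N.
- dock (a point): Centre of the drum's sloping face, 100 mm above the worktop. z: the pad's axis, out of the face, 30 degrees from vertical, towards the robot; y: level, to the shaker's left. The flat pad, 60 mm across, is coaxial; at rest its top is 22 mm out along z, give or take 8 mm: this setting differs between starts and is not reported, so feel for the stop.
- pad (a joint): Travel of the sprung pad along its axis, in m: 0 at rest (up), 0.010 fully pressed against its stop; springs back when let go. The spring takes 3.5 N to start and 10.5 N at full travel; then a rubber end-stop yields about 1 mm per 8 N more. Counts as fully pressed above 0.0085.
- switch (a joint): Toggle switch, in rad: -0.42 = off, leaning to the shaker's -x (towards the robot), +0.42 = on, leaning to +x (away from the robot); it snaps over past the middle and stays in either end position. Needs about 0.5 N at its tip.
- switch_tip (a point): Centre of the switch's red ball tip, 16 mm across, at the top of a steel lever 9 mm thick; 38 mm from the lever's hinge, which is level, along the shaker's y, 41 mm above the worktop at shaker x -5 mm, y -66 mm. The drum is the nearest tall part, over 55 mm to the left of it.
- red_jar_mid (a point): Glass spice jar with red powder and a light timber lid, 47 mm across and 88 mm high, about 0.14 kg (0.10 to 0.19). This point is on its axis half-way up, 44 mm above its flat foot; z runs along its axis to the lid. At the start it stands on the worktop in one of three places, the other two jars in the others. Grasp the glass body, which is the lower 72 mm, well up (50 to 62 mm above the foot).
- brown_jar_mid (a point): Bystander: the same jar with brown powder and light timber lid, 47 mm across, 88 mm high; the point is half-way up.
- green_jar_mid (a point): Bystander: spice jar with green herbs and a dark timber lid, 52 mm across, 105 mm high; the point is half-way up.
- coaster: Round cork coaster, 93 mm across, 8 mm thick, fixed on the worktop; origin at the centre of its underside.
Things that resemble listed ones, but are neither listed nor needed, are in the scene too. What is shaped like the part that bears red_jar_mid but blue or turquoise is not meant. Of the things like the coaster, leave any that is purple; of the rest the smaller one is meant.

How it is judged:
By the outcome, as a careful person would: the job done as asked, in the order asked, and still so for the second after the job is handed in, with the robot touching nothing.
It also fails if it takes over 62 s, if anything falls off the work surface, if the arm or the gripper's body presses on something with over 40 N, if the wrist force passes 120 N, or if a joint passes its speed limit or range.

### The arm

A 6-joint arm with a two-finger parallel gripper is mounted at the origin on a cart in front of the work surface, level with it; the furniture and walls round the work are solid. World frame = base frame: x ahead of the robot, y to its left, z up, the work surface at z = 0. Lengths are in m, angles in rad, forces in N, time in s.
With the tool pointing down it reaches from about 0.4 to 0.825 m from the base axis. Payload 7 kg.
Tool frame: the origin (TCP) lies on the centre line of the jaws, within the pads' length; the fingertips stand 25 mm ahead of it and the grasp point (between the pads) lies 6 mm ahead of it; z points along the fingers, y is the line along which they close (so a half turn about z gives the same grasp; the last joint's range is limited). The gripper opens to 88 mm and grips with 3 to 60 N. Pads are 19 mm wide; open, the fingers measure 130 mm over their backs; the gripper's body (78 mm by 193 mm) begins 47 mm behind the grasp point.
Start: joints at [-1, 0.359, 0.012, 0, -1.224, -0.288], TCP at [0.188, -0.648, 0.252] pointing down, gripper open.
Joint ranges: [-3.07, 3.07], [-1.43, 2.12], [-1.02, 1.25], [-3.03, 1.67], [-3.05, -0], [-3.03, 3.03]. Speed limits (rad/s): [2.39, 2.39, 3.01, 3.14, 3.14, 3.14].

### API

Orientations are given as [roll, pitch, yaw] about the fixed x, y, z axes, in that order (R = Rz(yaw) Ry(pitch) Rx(roll)).
In Python, from station import readout, vision, arm gives the robot as it stands. The module is installed in compiled form; this text tells all that it offers.
- The arm moves only by the tool carry_out, never from a script. Its argument "commands" is a list of rows, each an object with "dp": the shift along the tool's x, y, z in m, a list of three; "rotation": the turn, a rotation vector about the tool's x, y, z in degrees, a list of three. In form: [{"dp": [dx, dy, dz], "rotation": [wx, wy, wz]}, ...]. A call has 1 to 8 rows; each row shifts and turns the commanded pose from where the row before left it, along the tool's axes as they then stand; what a row does not reach is not made up. A row lasts 1/8 s, in which the tool goes at most 62.5 mm and 10.7 degrees, less where a joint would pass 70% of its speed; a pose out of reach is approached as far as the arm can. A call with a gripper value outside its range is refused whole. "grip" is the finger opening in m, from 0 to 0.0876, set as the call begins (left out, the last holds). The fingers move at their own pace and stop on an object; "force" is the grip in N (left out, the last holds). Time passes only in rows, so rows that do not move let the fingers close. It gives the time, the measured TCP pose, the force, the opening and the grip force at its end, in the units of the state.
- readout.get_state(): the state, without advancing time (a new reading comes with each control period).
- vision.grab_frame(name): name is "side" or "top"; returns (picture, depth): 384x512x3 uint8, red, green, blue; 384x512 float32, m along the optical axis (not along the pixel's ray), 0 where there is no reading.
- vision.calibration(name): a dict with "fovy" (degrees; the focal length in pixels is half the picture's height over the tangent of half this angle, whatever the lens; pixels are square), "cx", "cy" (the principal point, pixels), "dist" ([k1, k2, p1, p2, k3] as OpenCV has them; the pictures are not rectified), "origin" and "attitude" of the camera in the world. Camera axes: x right, y down, z forward; pixel columns grow to the right and rows downward; lengths in m; the calibration is good to about 2 mm. A picture is of the moment at which its call begins. calibration takes no time and is no camera call.
- arm.job_done(): hands the job in; it is judged then, once.
Trained networks look in the newest picture that a camera, given by its name, has taken for a name from the list of things; names that differ only in an ending like _2 or _b are one class to them, and where a whole thing is asked for, a point or a joint stands for the part that bears it (a point fixed in the world has none). Each returns a list of dicts, best first, with "score" (0 to 1); they miss things now and then, are a little off and sometimes report something else, mostly with a low value. They report only what shows in the picture. A call takes as long as a camera call. They do not tell look-alikes from the thing itself.
- vision.trace(label, camera): "pixels" (384x512 bool, what is visible of it) and "position" ([row, column] in pixels, amid what is visible of it).
The state is a dict: "t": time; "q": joint angles; "qd": joint speeds; "joint_efforts": joint torques, N m; "eef_pos": TCP position; "ee_rot": TCP orientation; "force": force on the tool from outside, world axes, zero at the start; "moment": the same for the moment, N m; "width": finger opening in m; "gripper_force": force on a finger pad.
Only numpy, scipy, OpenCV 4.12 (cv2) and the standard library are available. Lean on these libraries where they do the work, as an engineer would, in place of code of your own. Each camera call takes 0.05 s, during which the arm holds its last target. There are 200 camera calls.

## Working session

There is one attempt and no reset: what is moved stays moved. The work goes in short steps, Python scripts to look and compute and a tool call to move; the robot and the scene stay as the last step left them, time stands still between calls to the robot, and variables do not carry over. Pictures are saved under pics/ and viewed, at most 10 in all, crops included, and the job is handed in when it is done.

Besides the shell and the picture viewer there is one more tool, called after "Emit:" as name(argument=value, ...), one argument or row to a line, values as JSON. carry_out: Moves the arm, as the interface text tells. Its arguments: {"type":"object","properties":{"commands":{"type":"array"},"grip":{"type":"number"},"force":{"type":"number"}},"required":["commands"]}

```bash
mkdir -p pics; cat > h.py <<'E'
import numpy as np, cv2
from station import readout, vision, arm
from scipy.spatial.transform import Rotation as R
def cam(n):
    c=vision.calibration(n); f=192/np.tan(np.radians(c['fovy'])/2)
    K=np.array([[f,0,c['cx']],[0,f,c['cy']],[0,0,1.]])
    a=np.array(c['attitude'],float)
    M=a if a.shape==(3,3) else R.from_euler('xyz',a).as_matrix() if a.size==3 else None
    return K,np.array(c['dist'],float),np.array(c['origin'],float),M
def rays(n,px): # px Nx2 (col,row) -> normalised z=1 world directions
    K,d,o,M=cam(n)
    u=cv2.undistortPoints(np.asarray(px,float).reshape(-1,1,2),K,d).reshape(-1,2)
    return o,np.c_[u,np.ones(len(u))]@M.T
def cloud(n,depth,mask):
    r,c=np.nonzero(mask&(depth>0)); o,D=rays(n,np.c_[c,r]); return o+D*depth[r,c][:,None]
def save(n,img): cv2.imwrite(f'pics/{n}.png',cv2.cvtColor(img,cv2.COLOR_RGB2BGR))
E
python3 - <<'E'
from h import *
print(readout.get_state())
for n in('side','top'):
    print(vision.calibration(n))
    im,d=vision.grab_frame(n); save(n+'0',im); np.savez(n+'0.npz',im=im,d=d)
    for l in('shaker','red_jar_mid','switch_tip','switch','pad','coaster','brown_jar_mid','green_jar_mid'):
        try: rs=vision.trace(l,n)
        except Exception as e: print(l,e); continue
        for r in rs:
            P=cloud(n,d,r['pixels'])
            if len(P): print(n,l,round(r['score'],2),np.round(r['position']),len(P),np.round(np.median(P,0),3),np.round(np.percentile(P,2,0),3),np.round(np.percentile(P,98,0),3))
E
```

```text
{'t': 0.0, 'q': array([-9.99908215e-01,  3.59412347e-01,  1.10644022e-02, -3.25094981e-04,
       -1.22412896e+00, -2.88135069e-01]), 'qd': array([ 4.75039834e-04, -4.73723428e-04,  8.75841019e-04, -8.84795976e-04,
        2.04999369e-05, -1.29691360e-03]), 'joint_efforts': array([-2.40064801e-03, -5.82717848e+01,  2.93063021e+01,  6.99699238e+00,
        7.01095909e-03, -1.50698093e-04]), 'eef_pos': array([ 0.18819014, -0.64776556,  0.25061313]), 'ee_rot': array([ 3.13989451e+00, -1.84593523e-04, -2.85895017e+00]), 'force': array([-0.40630252, -0.53010946,  0.68135834]), 'moment': array([ 0.04238967, -0.00159648, -0.03139355]), 'gripper_force': 0.0, 'width': 0.08746685354955601}
{'fovy': 53.485142711327505, 'cx': 250.0968409768842, 'cy': 191.84961304892389, 'dist': array([-0.01389159,  0.        ,  0.        ,  0.        ,  0.        ]), 'origin': array([-0.03509501,  1.2256894 ,  0.63625217]), 'attitude': array([-1.97364076,  0.01405336, -2.72099443])}
side shaker 0.63 [176. 250.] 1222 [ 0.581 -0.138  0.04 ] [ 0.515 -0.309  0.008] [ 0.676 -0.109  0.129]
side red_jar_mid 0.89 [231. 
[... 1390 characters left out ...]
0.443 0.012] [0.549 0.486 0.096]
top red_jar_mid 0.61 [153. 170.] 233 [0.626 0.354 0.086] [0.609 0.335 0.005] [0.654 0.378 0.094]
top pad 0.54 [176. 174.] 234 [0.541 0.356 0.086] [0.523 0.338 0.002] [0.568 0.38  0.095]
top pad 0.53 [162. 334.] 255 [ 0.58  -0.171  0.124] [ 0.558 -0.198  0.108] [ 0.603 -0.145  0.141]
top coaster 0.84 [246. 233.] 592 [0.319 0.148 0.008] [0.279 0.108 0.001] [0.362 0.186 0.016]
top coaster 0.58 [154. 254.] 991 [0.636 0.074 0.011] [0.581 0.019 0.003] [0.692 0.129 0.02 ]
top brown_jar_mid 0.61 [201. 208.] 211 [0.463 0.231 0.087] [0.444 0.212 0.002] [0.487 0.254 0.096]
top green_jar_mid 0.83 [226. 174.] 276 [0.389 0.35  0.104] [0.366 0.331 0.009] [0.413 0.377 0.112]
```

```bash
python3 - <<'E'
from h import *
a=np.load('side0.npz')['im'];b=np.load('top0.npz')['im']
save('sidec',cv2.resize(a[120:300,110:350],None,fx=3.3,fy=3.3,interpolation=cv2.INTER_CUBIC))
save('topc',cv2.resize(b[100:290,110:410],None,fx=2.6,fy=2.6,interpolation=cv2.INTER_CUBIC))
E
```

```text
(no output)
```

View pics/sidec.png

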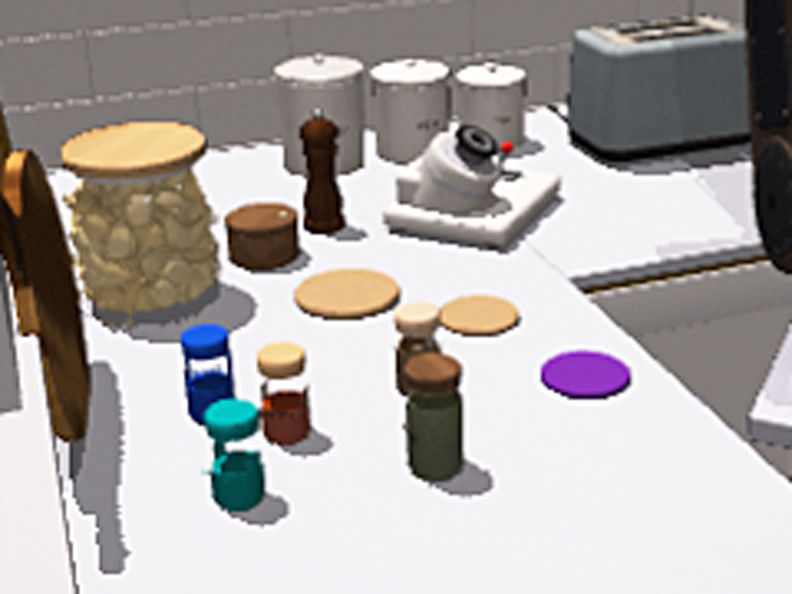

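View pics/topc.png

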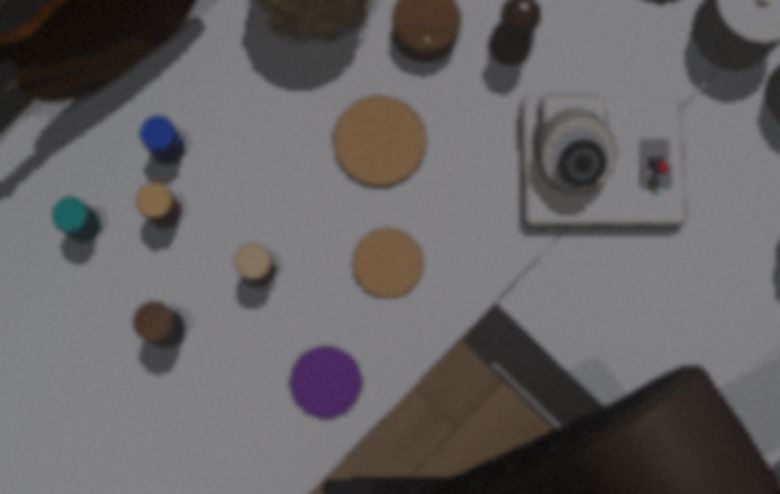

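The side view shows the red jar at crop (285,400) beside blue and turquoise decoys, with brown and green at (417,350) and (433,430). In the top view the meant coaster is the smaller cork disc at crop (388,262), and the red toggle tip is at (662,168). Next I measure these.

```bash
python3 - <<'E'
from h import *
z=np.load('top0.npz');im,d=z['im'],z['d']
P=np.zeros(im.shape);r,c=np.nonzero(d>=0);o,D=rays('top',np.c_[c,r]);P=(o+D*d[r,c][:,None]).reshape(im.shape)
X,Y,Z=P[...,0],P[...,1],P[...,2]
hsv=cv2.cvtColor(im,cv2.COLOR_RGB2HSV)
def plane(n,px,h): o,D=rays(n,px); return o+D*((h-o[2])/D[:,2])[:,None]
# slab outline: colour+height, region
m=((X>.48)&(X<.72)&(Y<-.07)&(Y>-.35)&(Z>.022)&(Z<.16)).astype(np.uint8)
m=cv2.morphologyEx(m,cv2.MORPH_OPEN,np.ones((3,3)))
n,lab,st,ce=cv2.connectedComponentsWithStats(m);k=1+np.argmax(st[1:,4]);
S=lab==k
s=S&(Z<.05); q=P[s][:,:2].astype(np.float32)
print('slab',s.sum(),np.median(Z[s]),cv2.minAreaRect((q*1000)))
# coaster
lo=(X>.42)&(X<.52)&(Y>.02)&(Y<.13)&(hsv[...,1]>70)
r,c=np.nonzero(lo);q=plane('top',np.c_[c,r],.008);print('coaster',lo.sum(),q.mean(0),np.ptp(q,0))
for nm,(x,y,h) in dict(red=(.541,.357,.088),brown=(.463,.232,.088),green=(.389,.352,.105)).items():
    w=(abs(X-x)<.04)&(abs(Y-y)<.04)&(Z>h-.012)
    r,c=np.nonzero(w);q=plane('top',np.c_[c,r],h);print(nm,w.sum(),q.mean(0),np.ptp(q,0),np.median(Z[w]))
# red tip
for cam_ in('top','side'):
    z=np.load(cam_+'0.npz');im,d=z['im'],z['d'];hsv=cv2.cvtColor(im,cv2.COLOR_RGB2HSV)
    rd=((hsv[...,0]<6)|(hsv[...,0]>174))&(hsv[...,1]>150)&(hsv[...,2]>60)
    n,lab,st,ce=cv2.connectedComponentsWithStats(rd.astype(np.uint8))
    for i in range(1,n):
        if st[i,4]>3: print(cam_,st[i,4],ce[i],plane(cam_,[ce[i]],.076),np.median(cloud(cam_,d,lab==i),0))
# pad: dark pixels near drum
z=np.load('top0.npz');im=z['im']
pd=S&(im.max(-1)<60)&(Z>.09);r,c=np.nonzero(pd);print('pad',pd.sum(),c.mean(),r.mean(),plane('top',[[c.mean(),r.mean()]],.119),P[pd].mean(0),np.ptp(P[pd],0))
E
```

```text
slab 2054 0.03616964518311039 ((604.284912109375, -217.12713623046875), (174.87271118164062, 215.76585388183594), 0.1776396930217743)
coaster 526 [0.47442211 0.06683394 0.008     ] [0.08569267 0.0849732  0.        ]
red 163 [0.5450604  0.35993669 0.088     ] [0.04326667 0.04618008 0.        ] 0.08840930265474367
brown 160 [0.46593667 0.2343618  0.088     ] [0.0424709  0.04203302 0.        ] 0.08873518528351976
green 209 [0.39060257 0.35596593 0.105     ] [0.04788146 0.04817698 0.        ] 0.10554206205827055
top 5 [364. 164.] [[ 0.58467753 -0.28364658  0.076     ]] [ 0.58389091 -0.28149576  0.08067324]
side 8 [263.125 164.125] [[ 0.58484949 -0.28516431  0.076     ]] [ 0.58180546 -0.27993429  0.07819746]
side 4 [200.75 245.5 ] [[0.48017807 0.43507886 0.076     ]] [0.52211202 0.36978146 0.02930943]
side 4 [193.25 247.  ] [[0.49550678 0.45030801 0.076     ]] [0.5416055  0.38383663 0.02799852]
side 7 [194.42857143 250.85714286] [[0.4816264 0.4664886 0.076    ]] [0.53875851 0.38424215 0.01697847]
pad 250 332.84 162.352 [[ 0.5813629  -0.17115874  0.119     ]] [ 0.58028009 -0.17027756  0.1237815 ] [0.06843858 0.07776439 0.05361217]
```

```bash
cat >> h.py <<'E'
def plan(pos,rpy=None):
    s=readout.get_state(); p=s['eef_pos']; A=R.from_euler('xyz',s['ee_rot'])
    B=A if rpy is None else R.from_euler('xyz',rpy)
    rv=(A.inv()*B).as_rotvec(degrees=True); dp=B.inv().apply(np.array(pos)-p)
    print('t',round(s['t'],2),'p',np.round(p,4),'rpy',np.round(s['ee_rot'],3),'q',np.round(s['q'],2),'F',np.round(s['force'],1),'w',round(s['width'],4),round(s['gripper_force'],1))
    print(' rot first',np.round(rv,2),'then dp',np.round(dp,4))
E
python3 - <<'E'
from h import *
for n,px in (('side',[[310,147]]),):
    d=np.load(n+'0.npz')['d'];o,D=rays(n,px);print(o+D*d[147,310])
z=np.load('side0.npz');P=cloud('side',z['d'],np.ones((384,512),bool))
for y0 in np.arange(-.7,0,.1):
    w=P[(P[:,1]>y0)&(P[:,1]<y0+.1)&(P[:,2]>.1)&(P[:,0]>.1)&(P[:,0]<.8)]
    if len(w): print(round(y0,1),len(w),np.round(w.min(0),2),np.round(w.max(0),2))
plan([.54,-.283,.2],[np.pi,0,-np.pi/2])
E
```

```text
[[ 0.4335835  -0.51339     0.10987074]]
-0.7 3680 [ 0.14 -0.7   0.1 ] [ 0.79 -0.6   0.68]
-0.6 1764 [ 0.13 -0.6   0.1 ] [ 0.8  -0.5   0.75]
-0.5 1357 [ 0.36 -0.5   0.1 ] [ 0.79 -0.4   0.75]
-0.4 787 [ 0.16 -0.4   0.1 ] [ 0.8  -0.3   0.75]
-0.3 788 [ 0.1  -0.3   0.12] [ 0.73 -0.2   0.74]
-0.2 916 [ 0.1 -0.2  0.1] [ 0.8  -0.1   0.74]
-0.1 2333 [ 0.1 -0.1  0.1] [ 0.79 -0.    0.72]
t 0.9 p [ 0.1883 -0.6482  0.2516] rpy [-3.142  0.    -2.859] q [-1.    0.36  0.01 -0.   -1.22 -0.29] F [-0.3 -1.1  0.5] w 0.0872 0.0
 rot first [ -0.    0.  -73.8] then dp [-0.3652 -0.3517  0.0516]
```

Emit:
carry_out(
  commands=[
    {"dp": [0, 0, 0], "rotation": [0, 0, -10.5]},
    {"dp": [0, 0, 0], "rotation": [0, 0, -10.5]},
    {"dp": [0, 0, 0], "rotation": [0, 0, -10.5]},
    {"dp": [0, 0, 0], "rotation": [0, 0, -10.5]},
    {"dp": [0, 0, 0], "rotation": [0, 0, -10.5]},
    {"dp": [0, 0, 0], "rotation": [0, 0, -10.5]},
    {"dp": [0, 0, 0], "rotation": [0, 0, -10.5]},
    {"dp": [0, 0, 0], "rotation": [0, 0, -0.3]},
  ],
  grip=0,
  force=20,
)

```text
t: 1.9
eef_pos: [0.1883, -0.6482, 0.2516]
ee_rot: [3.142, 0.0, -1.572]
force: [-0.3, -0.4, -0.4]
width: 0.0129
gripper_force: 0.0
```

Emit:
carry_out(
  commands=[
    {"dp": [-0.05, -0.016, 0], "rotation": [0, 0, 0]},
    {"dp": [-0.05, -0.016, 0], "rotation": [0, 0, 0]},
    {"dp": [-0.05, -0.016, 0], "rotation": [0, 0, 0]},
    {"dp": [-0.05, -0.016, 0], "rotation": [0, 0, 0]},
    {"dp": [-0.05, -0.016, 0], "rotation": [0, 0, 0]},
    {"dp": [-0.05, -0.016, 0], "rotation": [0, 0, 0]},
    {"dp": [-0.05, -0.016, 0], "rotation": [0, 0, 0]},
    {"dp": [0, 0, 0], "rotation": [0, 0, 0]},
  ],
)

```text
t: 2.9
eef_pos: [0.3013, -0.2957, 0.2523]
ee_rot: [-3.139, -0.0, -1.57]
force: [-0.9, -0.4, -0.5]
width: 0.0004
gripper_force: 0.0
```

Emit:
carry_out(
  commands=[
    {"dp": [0, -0.04, 0], "rotation": [0, 0, 0]},
    {"dp": [0, -0.04, 0], "rotation": [0, 0, 0]},
    {"dp": [0, -0.04, 0.01], "rotation": [0, 0, 0]},
    {"dp": [0, -0.04, 0.02], "rotation": [0, 0, 0]},
    {"dp": [0, -0.04, 0.02], "rotation": [0, 0, 0]},
    {"dp": [0, -0.03, 0.02], "rotation": [0, 0, 0]},
    {"dp": [0, 0, 0], "rotation": [0, 0, 0]},
    {"dp": [0, 0, 0], "rotation": [0, 0, 0]},
  ],
)

```text
t: 3.9
eef_pos: [0.5298, -0.2989, 0.1813]
ee_rot: [3.141, 0.0, -1.573]
force: [0.0, 0.3, -0.2]
width: 0.0005
gripper_force: 0.0
```

```bash
python3 - <<'E'
from h import *
plan([.542,-.283,.087],[np.pi,0,-np.pi/2])
E
```

```text
t 3.9 p [ 0.5298 -0.2989  0.1813] rpy [ 3.141  0.    -1.573] q [-0.19  0.3  -0.24  0.   -1.03  0.19] F [ 0.   0.3 -0.2] w 0.0005 0.0
 rot first [ 0.05  0.   -0.14] then dp [-0.0159 -0.0122  0.0943]
```

Emit:
carry_out(
  commands=[
    {"dp": [-0.008, -0.006, 0.03], "rotation": [0, 0, 0]},
    {"dp": [-0.008, -0.004, 0.03], "rotation": [0, 0, 0]},
    {"dp": [0, 0, 0.02], "rotation": [0, 0, 0]},
    {"dp": [0, 0, 0.014], "rotation": [0, 0, 0]},
    {"dp": [0, 0, 0], "rotation": [0, 0, 0]},
    {"dp": [0, 0, 0], "rotation": [0, 0, 0]},
  ],
)

```text
t: 4.65
eef_pos: [0.5408, -0.2826, 0.0887]
ee_rot: [-3.14, -0.001, -1.571]
force: [0.5, 0.5, 0.1]
width: 0.0001
gripper_force: 0.0
```

```bash
python3 - <<'E'
from h import *
im,d=vision.grab_frame('side');plan([.542,-.283,.087])
im2,d=vision.grab_frame('top')
save('sw1',np.hstack([cv2.resize(im[125:205,210:310],None,fx=4,fy=4,interpolation=cv2.INTER_CUBIC),cv2.resize(im2[120:200,300:400],None,fx=4,fy=4,interpolation=cv2.INTER_CUBIC)]))
E
```

```text
t 4.7 p [ 0.5408 -0.2825  0.0887] rpy [-3.140e+00 -1.000e-03 -1.571e+00] q [-0.16  0.4  -0.33  0.   -0.83  0.16] F [0.6 0.6 1.1] w 0.0003 0.0
 rot first [0. 0. 0.] then dp [ 0.0005 -0.0012  0.0017]
```

View pics/sw1.png

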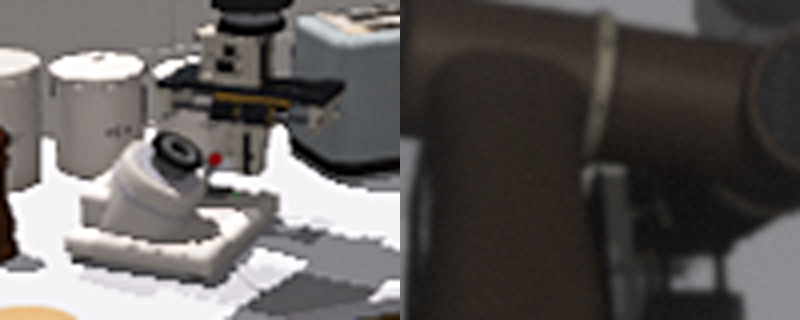

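The side view shows the closed fingers at about (245,130) in the picture, standing on the robot side of the red tip at (215,158), with the lever still leaning to the robot. The arm blocks the top view. Pushing +x.

Emit:
carry_out(
  commands=[
    {"dp": [0, -0.01, 0.002], "rotation": [0, 0, 0]},
    {"dp": [0, -0.01, 0], "rotation": [0, 0, 0]},
    {"dp": [0, -0.01, 0], "rotation": [0, 0, 0]},
    {"dp": [0, -0.01, 0], "rotation": [0, 0, 0]},
    {"dp": [0, -0.004, 0], "rotation": [0, 0, 0]},
    {"dp": [0, 0, 0], "rotation": [0, 0, 0]},
  ],
)

```text
t: 5.5
eef_pos: [0.5845, -0.2821, 0.0853]
ee_rot: [3.141, 0.0, -1.571]
force: [0.2, -1.7, -0.4]
width: 0.0002
gripper_force: 0.0
```

Emit:
carry_out(
  commands=[
    {"dp": [0, 0.015, 0], "rotation": [0, 0, 0]},
    {"dp": [0, 0.02, 0], "rotation": [0, 0, 0]},
    {"dp": [0, 0, -0.05], "rotation": [0, 0, 0]},
    {"dp": [0, 0, -0.05], "rotation": [0, 0, 0]},
    {"dp": [0, 0.05, 0], "rotation": [0, 0, 0]},
    {"dp": [0, 0.05, 0], "rotation": [0, 0, 0]},
    {"dp": [0, 0, 0], "rotation": [0, 0, 0]},
  ],
  grip=0.07,
)

```text
t: 6.38
eef_pos: [0.4449, -0.2818, 0.186]
ee_rot: [3.142, 0.001, -1.572]
force: [-0.6, -0.4, 0.2]
width: 0.0648
gripper_force: 0.0
```

```bash
python3 - <<'E'
from h import *
im,d=vision.grab_frame('side')
hsv=cv2.cvtColor(im,cv2.COLOR_RGB2HSV)
rd=((hsv[...,0]<6)|(hsv[...,0]>174))&(hsv[...,1]>150)&(hsv[...,2]>60)
n,lab,st,ce=cv2.connectedComponentsWithStats(rd.astype(np.uint8))
for i in range(1,n):
    if st[i,4]>3 and ce[i][1]<200:
        o,D=rays('side',[ce[i]]);print(ce[i],o+D[0]*((.076-o[2])/D[0,2]))
plan([.545,.36,.2],[np.pi,0,0])
E
```

```text
t 6.42 p [ 0.447  -0.2821  0.1863] rpy [-3.14  -0.    -1.572] q [-0.19  0.17 -0.4  -0.   -0.99  0.19] F [ 0.8  1.3 -0.2] w 0.0676 0.0
 rot first [-5.000e-02 -5.000e-02 -9.006e+01] then dp [ 0.098  -0.6421 -0.0137]
```

```bash
python3 - <<'E'
from h import *
for n in('side','top'):
    im,d=vision.grab_frame(n); hsv=cv2.cvtColor(im,cv2.COLOR_RGB2HSV)
    K,ds,o,M=cam(n)
    for x in(.5838,.6145):
        print(n,x,cv2.projectPoints(((np.array([[x,-.283,.076]])-o)@M),np.zeros(3),np.zeros(3),K,ds)[0].ravel())
    rd=((hsv[...,0]<8)|(hsv[...,0]>172))&(hsv[...,1]>110)&(hsv[...,2]>50)
    r,c=np.nonzero(rd&(np.arange(384)[:,None]<190)&(np.arange(512)>230)); print(len(r), (c.mean(),r.mean()) if len(r) else '')
    if len(r): print(n,[(x,y) for x,y in zip(c,r)][:12])
E
```

```text
side 0.5838 [263.15825192 164.2980188 ]
side 0.6145 [256.90030369 163.48163014]
0 
top 0.5838 [363.8227892  164.25892823]
top 0.6145 [363.35210518 155.26141165]
0
```

Emit:
carry_out(
  commands=[
    {"dp": [-0.06, -0.009, -0.002], "rotation": [0, 0, 0]},
    {"dp": [-0.06, -0.009, -0.002], "rotation": [0, 0, 0]},
    {"dp": [-0.06, -0.009, -0.002], "rotation": [0, 0, 0]},
    {"dp": [-0.06, -0.009, -0.002], "rotation": [0, 0, 0]},
    {"dp": [-0.06, -0.009, -0.002], "rotation": [0, 0, 0]},
    {"dp": [-0.06, -0.009, -0.002], "rotation": [0, 0, 0]},
    {"dp": [-0.06, -0.009, -0.002], "rotation": [0, 0, 0]},
    {"dp": [-0.06, -0.009, -0.002], "rotation": [0, 0, 0]},
  ],
)

```text
t: 7.52
eef_pos: [0.5216, 0.2005, 0.2014]
ee_rot: [-3.142, -0.0, -1.57]
force: [1.3, -0.4, -0.5]
width: 0.07
gripper_force: 0.0
```

Emit:
carry_out(
  commands=[
    {"dp": [0, 0, 0], "rotation": [0, 0, -10.5]},
    {"dp": [0, 0, 0], "rotation": [0, 0, -10.5]},
    {"dp": [0, 0, 0], "rotation": [0, 0, -10.5]},
    {"dp": [0, 0, 0], "rotation": [0, 0, -10.5]},
    {"dp": [0, 0, 0], "rotation": [0, 0, -10.5]},
    {"dp": [0, 0, 0], "rotation": [0, 0, -10.5]},
    {"dp": [0, 0, 0], "rotation": [0, 0, -10.5]},
    {"dp": [0, 0, 0], "rotation": [0, 0, -10.5]},
  ],
)

```text
t: 8.52
eef_pos: [0.5216, 0.1984, 0.201]
ee_rot: [3.141, 0.0, -0.098]
force: [0.0, 0.6, -0.6]
width: 0.07
gripper_force: 0.0
```

Emit:
carry_out(
  commands=[
    {"dp": [0, 0, 0], "rotation": [0, 0, -6]},
    {"dp": [0, 0, 0], "rotation": [0, 0, 0]},
  ],
)

```text
t: 8.78
eef_pos: [0.5215, 0.1983, 0.2011]
ee_rot: [3.141, 0.0, -0.0]
force: [-0.8, -0.6, -0.2]
width: 0.0697
gripper_force: 0.0
```

```bash
python3 - <<'E'
from h import *
plan([.545,.36,.2],[np.pi,0,0])
im,d=vision.grab_frame('top'); im2,d2=vision.grab_frame('side'); np.savez('top1.npz',im=im,d=d);np.savez('side1.npz',im=im2,d=d2)
save('v1',np.hstack([cv2.resize(im[130:200,300:400],(500,350),interpolation=cv2.INTER_CUBIC),cv2.resize(im2[160:280,140:240],(291,350),interpolation=cv2.INTER_CUBIC)]))
E
```

```text
t 8.78 p [0.5215 0.1983 0.2011] rpy [ 3.141  0.    -0.   ] q [ 0.71  0.21 -0.32  0.   -1.04  0.86] F [-0.8 -0.6 -0.2] w 0.0697 0.0
 rot first [ 0.02  0.03 -0.02] then dp [ 0.0235 -0.1617  0.0011]
```

View pics/v1.png

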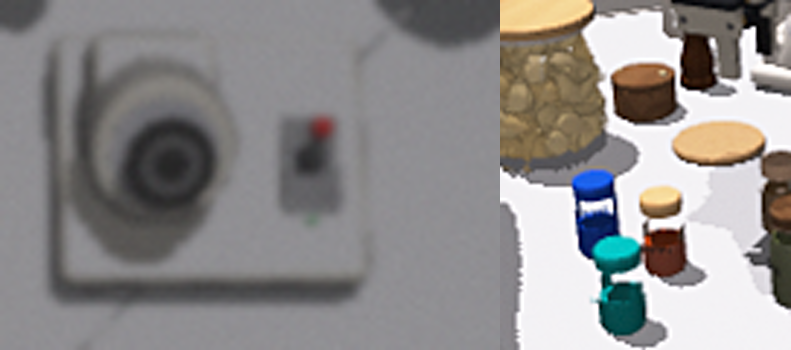

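Emit:
carry_out(
  commands=[
    {"dp": [0.008, -0.054, 0], "rotation": [0, 0, 0]},
    {"dp": [0.008, -0.054, 0], "rotation": [0, 0, 0]},
    {"dp": [0.007, -0.054, 0], "rotation": [0, 0, 0]},
    {"dp": [0, 0, 0.04], "rotation": [0, 0, 0]},
    {"dp": [0, 0, 0.04], "rotation": [0, 0, 0]},
    {"dp": [0, 0, 0], "rotation": [0, 0, 0]},
  ],
)

```text
t: 9.62
eef_pos: [0.5427, 0.3585, 0.1181]
ee_rot: [3.137, 0.005, -0.002]
force: [0.7, 1.0, -0.5]
width: 0.0697
gripper_force: 0.0
```

```bash
python3 - <<'E'
from h import *
plan([.545,.36,.064],[np.pi,0,0])
im2,d2=vision.grab_frame('side')
save('v2',cv2.resize(im2[190:270,150:250],(750,600),interpolation=cv2.INTER_CUBIC))
E
```

```text
t 9.62 p [0.5427 0.3585 0.1181] rpy [ 3.137e+00  5.000e-03 -2.000e-03] q [ 0.88  0.43 -0.2  -0.   -0.94  0.69] F [ 0.7  1.  -0.5] w 0.0697 0.0
 rot first [ 0.28  0.28 -0.09] then dp [ 0.0023 -0.0015  0.0541]
```

View pics/v2.png

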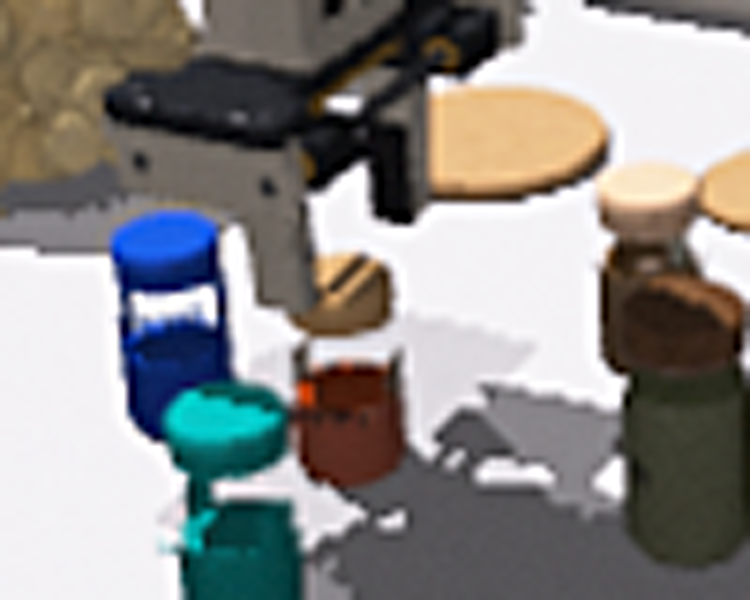

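Emit:
carry_out(
  commands=[
    {"dp": [0.002, -0.001, 0.02], "rotation": [0, 0, 0]},
    {"dp": [0, 0, 0.02], "rotation": [0, 0, 0]},
    {"dp": [0, 0, 0.013], "rotation": [0, 0, 0]},
    {"dp": [0, 0, 0], "rotation": [0, 0, 0]},
    {"dp": [0, 0, 0], "rotation": [0, 0, 0]},
  ],
)

```text
t: 10.3
eef_pos: [0.5469, 0.3614, 0.0699]
ee_rot: [-3.14, -0.001, 0.0]
force: [0.1, -0.6, 0.3]
width: 0.07
gripper_force: 0.0
```

Emit:
carry_out(
  commands=[
    {"dp": [0, 0, 0], "rotation": [0, 0, 0]},
    {"dp": [0, 0, 0], "rotation": [0, 0, 0]},
    {"dp": [0, 0, 0], "rotation": [0, 0, 0]},
    {"dp": [0, 0, 0], "rotation": [0, 0, 0]},
    {"dp": [0, 0, 0], "rotation": [0, 0, 0]},
  ],
  grip=0,
  force=45,
)

```text
t: 10.92
eef_pos: [0.5465, 0.3612, 0.0689]
ee_rot: [-3.141, -0.001, 0.0]
force: [-0.0, 1.8, 1.4]
width: 0.0456
gripper_force: 44.9
```

Emit:
carry_out(
  commands=[
    {"dp": [0, 0, 0], "rotation": [0, 0, 0]},
    {"dp": [0, 0, 0], "rotation": [0, 0, 0]},
    {"dp": [0, 0, 0.006], "rotation": [0, 0, 0]},
    {"dp": [0, 0, 0], "rotation": [0, 0, 0]},
  ],
  grip=0.06,
)

```text
t: 11.42
eef_pos: [0.5458, 0.3604, 0.0616]
ee_rot: [3.14, 0.001, -0.0]
force: [-0.1, 0.6, -0.6]
width: 0.0598
gripper_force: 0.0
```

Emit:
carry_out(
  commands=[
    {"dp": [0, 0, 0], "rotation": [0, 0, 0]},
    {"dp": [0, 0, 0], "rotation": [0, 0, 0]},
    {"dp": [0, 0, 0], "rotation": [0, 0, 0]},
    {"dp": [0, 0, 0], "rotation": [0, 0, 0]},
  ],
  grip=0,
  force=45,
)

```text
t: 11.92
eef_pos: [0.5464, 0.361, 0.0627]
ee_rot: [-3.141, -0.0, 0.0]
force: [0.9, 0.7, -0.9]
width: 0.046
gripper_force: 45.0
```

Emit:
carry_out(
  commands=[
    {"dp": [0, 0, -0.03], "rotation": [0, 0, 0]},
    {"dp": [0, 0, -0.05], "rotation": [0, 0, 0]},
    {"dp": [0, 0, -0.05], "rotation": [0, 0, 0]},
    {"dp": [0, 0, -0.05], "rotation": [0, 0, 0]},
    {"dp": [0, 0, 0], "rotation": [0, 0, 0]},
    {"dp": [0, 0, 0], "rotation": [0, 0, 0]},
  ],
)

```text
t: 12.68
eef_pos: [0.5457, 0.3605, 0.2419]
ee_rot: [3.141, 0.001, -0.0]
force: [-0.0, -1.5, -2.1]
width: 0.046
gripper_force: 45.0
```

```bash
python3 - <<'E'
from h import *
plan([.45,.1,.25],[np.pi,0,0])
im2,d2=vision.grab_frame('side')
save('v3',cv2.resize(im2[120:250,130:260],(600,600),interpolation=cv2.INTER_CUBIC))
for r in vision.trace('red_jar_mid','side'):
    P=cloud('side',d2,r['pixels']); print(round(r['score'],2),np.round(r['position']),np.round(np.median(P,0),3),np.round(np.percentile(P,[2,98],0),3))
E
```

```text
t 12.68 p [0.5457 0.3605 0.2419] rpy [ 3.141e+00  1.000e-03 -0.000e+00] q [ 0.88  0.33 -0.05 -0.   -1.19  0.69] F [-0.  -1.5 -2.1] w 0.046 45.0
 rot first [ 0.02  0.07 -0.02] then dp [-0.0957  0.2605 -0.0081]
0.82 [193. 197.] [0.53  0.371 0.211] [[0.519 0.015 0.002]
 [0.76  0.385 0.268]]
0.78 [261. 178.] [0.521 0.479 0.039] [[0.504 0.452 0.002]
 [0.55  0.492 0.09 ]]
0.75 [232. 176.] [0.624 0.369 0.058] [[0.606 0.342 0.015]
 [0.648 0.383 0.09 ]]
```

View pics/v3.png

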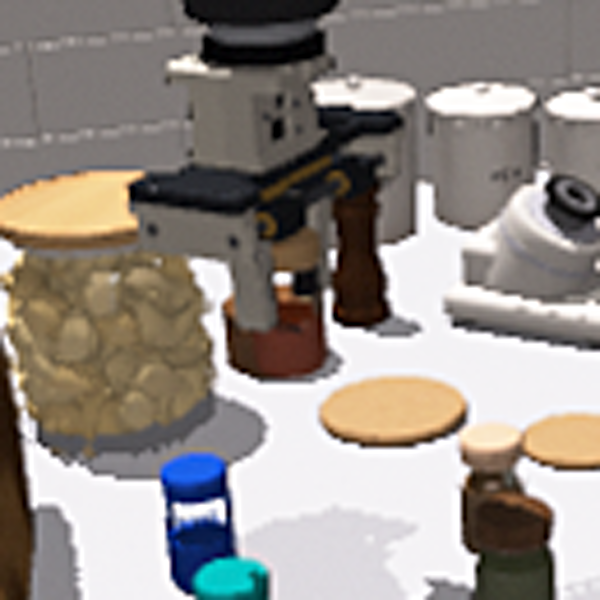

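```bash
python3 - <<'E'
from h import *
nrm=np.array([-.5,0,.866]);u=np.array([.866,0,.5])
for n,f in(('top','top1'),('side','side0')):
    z=np.load(f+'.npz');im,d=z['im'],z['d']
    r,c=np.nonzero(d>0);o,D=rays(n,np.c_[c,r]);P=np.zeros(im.shape);P[r,c]=o+D*d[r,c][:,None]
    reg=(P[...,0]>.52)&(P[...,0]<.64)&(P[...,1]>-.235)&(P[...,1]<-.12)&(P[...,2]>.085)
    g=im.max(-1); print(n,np.percentile(g[reg],[5,25,50,75,95]))
    pd=reg&(g<(75 if n=='top' else 90))
    Q=P[pd];N=Q@nrm;U=Q@u
    k=abs(N-np.median(N))<.006
    print(pd.sum(),'n',np.percentile(N,[5,25,50,75,95]),'u',np.percentile(U[k],[2,50,98]),'y',np.percentile(Q[k,1],[2,50,98]))
    # image-based: blob of dark pixels, ray-intersect with plane n=median
    pix=pd.astype(np.uint8);cn=max(cv2.findContours(pix,cv2.RETR_EXTERNAL,cv2.CHAIN_APPROX_NONE)[0],key=len)
    e=cv2.fitEllipse(cn);print(e)
    for n0 in(-.195,-.19,-.185,-.18):
        o,D=rays(n,[e[0]]);p=o+D[0]*(n0-o@nrm)/(D[0]@nrm);x=(p@u-.05)/.866
        print(n0,np.round(p,4),'dock x if z=.1',round(x,4),'out',round(n0-(np.array([x,0,.1])@nrm),4))
E
```

```text
top [ 44.    57.25  90.   119.   130.  ]
283 n [-0.20990753 -0.18422238 -0.18176395 -0.17936665 -0.17630478] u [0.53847479 0.56490396 0.59125001] y [-0.19738331 -0.17189177 -0.14557566]
((333.0727233886719, 162.55670166015625), (16.350414276123047, 19.111982345581055), 53.322593688964844)
-0.195 [ 0.5824 -0.1733  0.1111] dock x if z=.1 0.5888 out 0.0128
-0.19 [ 0.5813 -0.1724  0.1162] dock x if z=.1 0.5907 out 0.0187
-0.185 [ 0.5802 -0.1715  0.1213] dock x if z=.1 0.5925 out 0.0246
-0.18 [ 0.579  -0.1705  0.1265] dock x if z=.1 0.5943 out 0.0306
side [ 13.2  67.  132.  218.  245. ]
101 n [-0.20705032 -0.19960284 -0.18425917 -0.18074511 -0.17856419] u [0.53453117 0.56117547 0.58625317] y [-0.19552742 -0.16194249 -0.14113724]
((253.67454528808594, 164.05859375), (10.971742630004883, 12.966767311096191), 139.3655548095703)
-0.195 [ 0.5831 -0.1754  0.1115] dock x if z=.1 0.5897 out 0.0133
-0.19 [ 0.579  -0.1663  0.1149] dock x if z=.1 0.5877 out 0.0172
-0.185 [ 0.575  -0.1571  0.1184] dock x if z=.1 0.5856 out 0.0212
-0.18 [ 0.5709 -0.1479  0.1218] dock x if z=.1 0.5835 out 0.0252
```

Emit:
carry_out(
  commands=[
    {"dp": [-0.008, 0.04, 0], "rotation": [0, 0, 0]},
    {"dp": [-0.008, 0.058, 0], "rotation": [0, 0, 0]},
    {"dp": [-0.008, 0.058, 0], "rotation": [0, 0, 0]},
    {"dp": [-0.008, 0.058, 0], "rotation": [0, 0, 0]},
    {"dp": [-0.008, 0.058, 0], "rotation": [0, 0, 0]},
    {"dp": [-0.008, 0.058, 0], "rotation": [0, 0, 0]},
    {"dp": [0, 0.058, 0], "rotation": [0, 0, 0]},
    {"dp": [0, 0.058, 0], "rotation": [0, 0, 0]},
  ],
)

```text
t: 13.78
eef_pos: [0.4974, -0.087, 0.2416]
ee_rot: [3.141, 0.002, 0.0]
force: [2.3, 0.1, -1.1]
width: 0.0456
gripper_force: 45.0
```

Emit:
carry_out(
  commands=[
    {"dp": [0, 0.05, 0], "rotation": [0, 0, 0]},
    {"dp": [0, 0.035, 0], "rotation": [0, 0, 0]},
    {"dp": [0, 0, 0], "rotation": [0, 7.5, 0]},
    {"dp": [0, 0, 0], "rotation": [0, 7.5, 0]},
    {"dp": [0, 0, 0], "rotation": [0, 7.5, 0]},
    {"dp": [0, 0, 0], "rotation": [0, 7.5, 0]},
    {"dp": [0, 0, 0], "rotation": [0, 0, 0]},
    {"dp": [0, 0, 0], "rotation": [0, 0, 0]},
  ],
)

```text
t: 14.78
eef_pos: [0.4983, -0.1702, 0.2423]
ee_rot: [3.141, -0.522, 0.001]
force: [0.0, 0.6, -2.5]
width: 0.0462
gripper_force: 45.0
```

```bash
python3 - <<'E'
from h import *
plan([.5317,-.1712,.2063],[np.pi,-np.pi/6,0])
E
```

```text
t 14.78 p [ 0.4983 -0.1702  0.2423] rpy [ 3.141e+00 -5.220e-01  1.000e-03] q [ 0.07 -0.14 -0.73  0.08 -0.46  1.45] F [ 0.   0.6 -2.5] w 0.0462 45.0
 rot first [0.01 0.1  0.03] then dp [0.0109 0.001  0.0479]
```

Emit:
carry_out(
  commands=[
    {"dp": [0.011, 0.001, 0.015], "rotation": [0, 0, 0]},
    {"dp": [0, 0, 0.015], "rotation": [0, 0, 0]},
    {"dp": [0, 0, 0.015], "rotation": [0, 0, 0]},
    {"dp": [0, 0, 0], "rotation": [0, 0, 0]},
    {"dp": [0, 0, 0], "rotation": [0, 0, 0]},
  ],
)

```text
t: 15.4
eef_pos: [0.5308, -0.1712, 0.2092]
ee_rot: [3.141, -0.523, 0.0]
force: [0.4, 0.7, -1.5]
width: 0.046
gripper_force: 45.0
```

```bash
python3 - <<'E'
from h import *
plan([.5317,-.1712,.2063],[np.pi,-np.pi/6,0])
im,d=vision.grab_frame('side');im2,d2=vision.grab_frame('top');np.savez('side2.npz',im=im,d=d)
save('v4',np.hstack([cv2.resize(im[100:200,200:300],(500,500),interpolation=cv2.INTER_CUBIC),cv2.resize(im2[130:190,300:360],(300,300),interpolation=cv2.INTER_CUBIC)[:,:].copy() if 0 else cv2.copyMakeBorder(cv2.resize(im2[130:190,300:360],(300,300)),0,200,0,0,cv2.BORDER_CONSTANT)]))
E
```

```text
t 15.4 p [ 0.5308 -0.1712  0.2092] rpy [ 3.141 -0.523  0.   ] q [ 0.06 -0.04 -0.73  0.08 -0.35  1.44] F [ 0.4  0.7 -1.5] w 0.046 45.0
 rot first [0.01 0.04 0.02] then dp [-0.0007  0.      0.003 ]
```

View pics/v4.png

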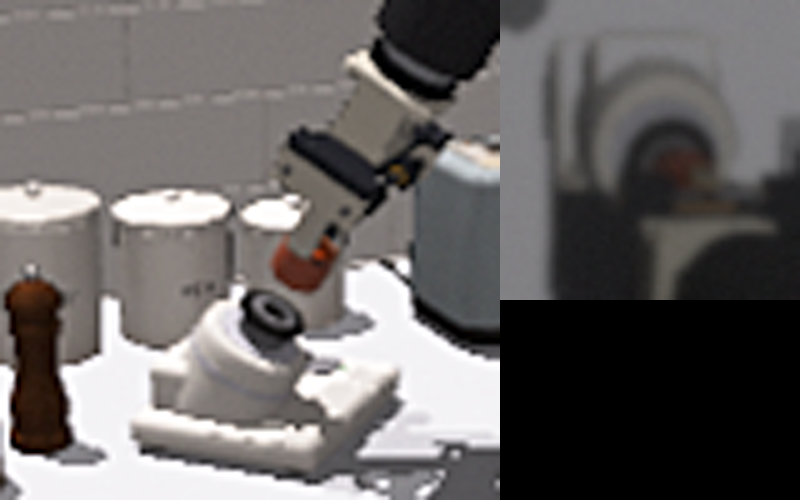

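```bash
python3 - <<'E'
from h import *
K,ds,o,M=cam('side')
p=np.array([.5308,-.1712,.2092]);zt=np.array([.5,0,-.866])
pts=np.array([p+.0627*zt,p+.02*zt,[.5795,-.1712,.1234]]+[[.5795+.866*.03*np.cos(a),-.1712+.03*np.sin(a),.1234+.5*.03*np.cos(a)] for a in np.arange(0,6.28,np.pi/4)])
print(np.round((cv2.projectPoints((pts-o)@M,np.zeros(3),np.zeros(3),K,ds)[0].reshape(-1,2)-[200,100])*5,0))
z=np.load('side2.npz');im,d=z['im'],z['d']
h=cv2.cvtColor(im,cv2.COLOR_RGB2HSV);m=(h[...,0]<12)&(h[...,1]>120);m[:140]=0;m[162:]=0;m[:,:250]=0;m[:,275:]=0
P=cloud('side',d,m);u=np.array([.866,0,.5]);n=np.array([-.5,0,.866])
print(len(P),'u',np.percentile(P@u,[2,50,98]),'tcp u',p@u,'n',np.percentile(P@n,[2,50,98]),'exp foot n',p@n-.0627,'y',np.percentile(P[:,1],[2,50,98]))
E
```

```text
[[289. 275.]
 [312. 235.]
 [270. 309.]
 [242. 288.]
 [240. 302.]
 [256. 320.]
 [280. 331.]
 [299. 330.]
 [300. 316.]
 [284. 298.]
 [260. 287.]]
77 u [0.54146411 0.55423963 0.59740952] tcp u 0.5642728 n [-0.18975856 -0.12588008 -0.10564247] exp foot n -0.14693280000000003 y [-0.31211748 -0.15514707 -0.14406238]
```

```bash
python3 - <<'E'
from h import *
z=np.load('side2.npz');im,d=z['im'],z['d']
h=cv2.cvtColor(im,cv2.COLOR_RGB2HSV);m=(h[...,0]<12)&(h[...,1]>120);m[:140]=0;m[162:]=0;m[:,:250]=0;m[:,275:]=0
K,ds,o,M=cam('side');p=np.array([.5308,-.1712,.2092]);zt=np.array([.5,0,-.866]);u=np.array([.866,0,.5]);n=-zt
a=np.linspace(0,6.28,60)
def pj(Q):return cv2.projectPoints((Q-o)@M,np.zeros(3),np.zeros(3),K,ds)[0].reshape(-1,2)
best=[]
obs=m.copy()
for du in np.arange(-.012,.013,.002):
  for dn in np.arange(-.012,.013,.004):
    pts=np.vstack([p+du*u+dn*n+zt*t+.0235*(np.cos(a)[:,None]*u+np.sin(a)[:,None]*[0,1,0]) for t in(.0627,.047)])
    im0=np.zeros(m.shape,np.uint8);cv2.fillConvexPoly(im0,cv2.convexHull(np.round(pj(pts)*16).astype(int)),1,shift=4)
    im0=im0>0; best.append((np.sum(im0&~obs),im0.sum(),du,dn))
best.sort(key=lambda b:b[0]/b[1]);print([tuple(np.round(b,3)) for b in best[:8]])
r,c=np.nonzero(m);o_,D=rays('side',np.c_[c,r]);P=o_+D*d[r,c][:,None];k=(P[:,1]>-.19)&(P[:,1]<-.14)
print(k.sum(),'u',np.percentile(P[k]@u,[0,5,50,95,100]),'y',P[k][:,1].max(), 'n min',(P[k]@n).min())
for y in range(144,162): print(y,''.join('#' if v else '.' for v in m[y,250:275]),''.join(f'{int(q*1000)%1000:4d}' for q in d[y,252:268]))
E
```

```text
[(np.float64(33.0), np.float64(98.0), np.float64(-0.002), np.float64(0.004)), (np.float64(34.0), np.float64(100.0), np.float64(-0.004), np.float64(0.008)), (np.float64(35.0), np.float64(101.0), np.float64(0.0), np.float64(0.008)), (np.float64(36.0), np.float64(102.0), np.float64(-0.004), np.float64(0.004)), (np.float64(36.0), np.float64(101.0), np.float64(0.002), np.float64(0.008)), (np.float64(37.0), np.float64(102.0), np.float64(0.002), np.float64(0.004)), (np.float64(36.0), np.float64(99.0), np.float64(-0.006), np.float64(0.008)), (np.float64(39.0), np.float64(105.0), np.float64(-0.002), np.float64(0.008))]
75 u [0.54100955 0.54179143 0.55409161 0.57778883 0.58375341] y -0.1411978718448843 n min -0.1442839221499689
144 .........................  887 893 898 885 885 890 888 565 512 514 513 514 507 511 526 448
145 .........................  901 884 892 890 888 885 883 525 525 516 513 508 508 522 581 581
146 .........................  897 895 893 888 887   0 534 523 523 525 516 517 513 581 586 575
147 ...............#.........  895 903 896 896 897 563 526 533 529 523 519 523 530 889 
[... 637 characters left out ...]
547 554 560 561 558 558 558 912 926
155 .....##########..........  912 917 919 912 567 562 558 558 557 555 560 563 568 572 919 931
156 .......#######...........  920 913 915 919 913 570 556 559 560 564 564 566 568 921 924 923
157 ........#####............  917 918 927 910 912 913 568 570 566 564 562   0 918 923 922 925
158 .........................  620 617 621 904 916 907 913 916 906 905 915 916 921 926   0 937
159 .........................  605 610 612 617 632 908 921 915 921 909 917 917 921 932 919 937
160 .........................  603 602 613 610 621 620 916 913 910 917 917 917 922 923 929 940
161 .........................  601 598 601 607 616 615 617 625 917 929 925 938 923 928 932 935
```

Emit:
carry_out(
  commands=[
    {"dp": [0, 0, 0.012], "rotation": [0, 0, 0]},
    {"dp": [0, 0, 0.01], "rotation": [0, 0, 0]},
    {"dp": [0, 0, 0.007], "rotation": [0, 0, 0]},
    {"dp": [0, 0, 0], "rotation": [0, 0, 0]},
    {"dp": [0, 0, 0], "rotation": [0, 0, 0]},
  ],
)

```text
t: 16.12
eef_pos: [0.5448, -0.1712, 0.1839]
ee_rot: [3.142, -0.523, 0.0]
force: [0.5, -0.3, -1.8]
width: 0.0458
gripper_force: 45.0
```

Emit:
carry_out(
  commands=[
    {"dp": [0, 0, 0.003], "rotation": [0, 0, 0]},
    {"dp": [0, 0, 0.003], "rotation": [0, 0, 0]},
    {"dp": [0, 0, 0], "rotation": [0, 0, 0]},
  ],
)

```text
t: 16.5
eef_pos: [0.5478, -0.1711, 0.1785]
ee_rot: [-3.142, -0.523, 0.0]
force: [0.7, -0.0, -1.9]
width: 0.0459
gripper_force: 45.0
```

Emit:
carry_out(
  commands=[
    {"dp": [0, 0, 0.003], "rotation": [0, 0, 0]},
    {"dp": [0, 0, 0], "rotation": [0, 0, 0]},
  ],
)

```text
t: 16.75
eef_pos: [0.5494, -0.1712, 0.1762]
ee_rot: [3.141, -0.524, 0.0]
force: [-1.8, -0.0, 1.7]
width: 0.0462
gripper_force: 45.0
```

Emit:
carry_out(
  commands=[
    {"dp": [0, 0, 0.003], "rotation": [0, 0, 0]},
    {"dp": [0, 0, 0.003], "rotation": [0, 0, 0]},
    {"dp": [0, 0, 0], "rotation": [0, 0, 0]},
  ],
)

```text
t: 17.12
eef_pos: [0.5525, -0.1712, 0.171]
ee_rot: [3.141, -0.524, 0.0]
force: [-5.2, -0.2, 5.9]
width: 0.0458
gripper_force: 45.0
```

Emit:
carry_out(
  commands=[
    {"dp": [0, 0, 0.002], "rotation": [0, 0, 0]},
    {"dp": [0, 0, 0], "rotation": [0, 0, 0]},
  ],
)

```text
t: 17.38
eef_pos: [0.5534, -0.1712, 0.1694]
ee_rot: [3.142, -0.524, 0.0]
force: [-5.3, 0.3, 7.6]
width: 0.0458
gripper_force: 45.0
```

Emit:
carry_out(
  commands=[
    {"dp": [0, 0, 0.0015], "rotation": [0, 0, 0]},
    {"dp": [0, 0, 0], "rotation": [0, 0, 0]},
  ],
)

```text
t: 17.62
eef_pos: [0.5541, -0.1712, 0.1682]
ee_rot: [3.141, -0.524, 0.0]
force: [-6.5, 0.8, 7.3]
width: 0.0462
gripper_force: 45.0
```

Emit:
carry_out(
  commands=[
    {"dp": [0, 0, 0.0012], "rotation": [0, 0, 0]},
    {"dp": [0, 0, 0], "rotation": [0, 0, 0]},
  ],
)

```text
t: 17.88
eef_pos: [0.5546, -0.1713, 0.1675]
ee_rot: [3.141, -0.524, 0.0]
force: [-10.3, 1.6, 11.9]
width: 0.0459
gripper_force: 45.0
```

Emit:
carry_out(
  commands=[
    {"dp": [0, 0, 0.0002], "rotation": [0, 0, 0]},
    {"dp": [0, 0, 0], "rotation": [0, 0, 0]},
    {"dp": [0, 0, 0], "rotation": [0, 0, 0]},
    {"dp": [0, 0, 0], "rotation": [0, 0, 0]},
    {"dp": [0, 0, 0], "rotation": [0, 0, 0]},
    {"dp": [0, 0, 0], "rotation": [0, 0, 0]},
    {"dp": [0, 0, 0], "rotation": [0, 0, 0]},
    {"dp": [0, 0, 0], "rotation": [0, 0, 0]},
  ],
)

```text
t: 18.88
eef_pos: [0.5547, -0.1712, 0.1675]
ee_rot: [3.141, -0.524, 0.0]
force: [-10.6, 1.5, 12.6]
width: 0.0459
gripper_force: 45.0
```

Emit:
carry_out(
  commands=[
    {"dp": [0, 0, -0.006], "rotation": [0, 0, 0]},
    {"dp": [0, 0, -0.012], "rotation": [0, 0, 0]},
    {"dp": [0, 0, -0.04], "rotation": [0, 0, 0]},
    {"dp": [0, 0, -0.04], "rotation": [0, 0, 0]},
    {"dp": [0, 0, 0], "rotation": [0, -7.5, 0]},
    {"dp": [0, 0, 0], "rotation": [0, -7.5, 0]},
    {"dp": [0, 0, 0], "rotation": [0, -7.5, 0]},
    {"dp": [0, 0, 0], "rotation": [0, -7.5, 0]},
  ],
)

```text
t: 19.88
eef_pos: [0.5059, -0.1709, 0.2524]
ee_rot: [-3.141, 0.003, 0.0]
force: [1.2, -0.5, -2.0]
width: 0.0459
gripper_force: 45.0
```

Emit:
carry_out(
  commands=[
    {"dp": [0, -0.03, 0], "rotation": [0, 0, 0]},
    {"dp": [0, -0.05, 0], "rotation": [0, 0, 0]},
    {"dp": [0, -0.05, 0], "rotation": [0, 0, 0]},
    {"dp": [0, -0.05, 0], "rotation": [0, 0, 0]},
    {"dp": [0, -0.04, 0], "rotation": [0, 0, 0]},
    {"dp": [0, 0, 0], "rotation": [0, 0, 0]},
    {"dp": [0, 0, 0], "rotation": [0, 0, 0]},
  ],
)

```text
t: 20.75
eef_pos: [0.5056, 0.049, 0.2516]
ee_rot: [-3.141, 0.0, 0.001]
force: [0.3, -0.1, -1.7]
width: 0.0454
gripper_force: 45.0
```

```bash
python3 - <<'E'
from h import *
plan([.4744,.0668,.12],[np.pi,0,0])
im,d=vision.grab_frame('side');im2,d2=vision.grab_frame('top')
h=cv2.cvtColor(im2,cv2.COLOR_RGB2HSV);r,c=np.nonzero(((h[...,0]<8)|(h[...,0]>172))&(h[...,1]>110)&(h[...,2]>50)&(np.arange(512)>350)&(np.arange(384)[:,None]<190));print('tip',c,r)
save('v5',cv2.resize(im[110:250,190:330],(600,600),interpolation=cv2.INTER_CUBIC))
E
```

```text
t 20.75 p [0.5056 0.049  0.2516] rpy [-3.141e+00  0.000e+00  1.000e-03] q [ 0.48  0.08 -0.35 -0.   -1.14  1.09] F [ 0.3 -0.1 -1.7] w 0.0454 45.0
 rot first [-0.01  0.02  0.05] then dp [-0.0312 -0.0178  0.1316]
tip [363 364 365 363 364 365 363 364 365] [154 154 154 155 155 155 156 156 156]
```

View pics/v5.png

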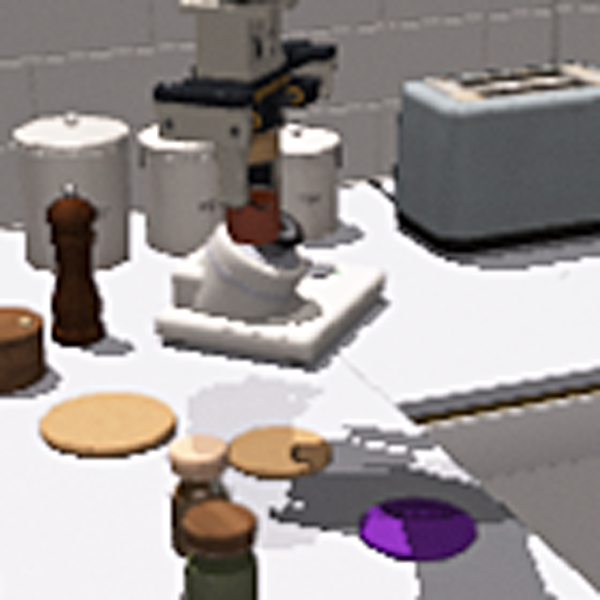

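Emit:
carry_out(
  commands=[
    {"dp": [-0.016, -0.009, 0.03], "rotation": [0, 0, 0]},
    {"dp": [-0.015, -0.009, 0.04], "rotation": [0, 0, 0]},
    {"dp": [0, 0, 0.04], "rotation": [0, 0, 0]},
    {"dp": [0, 0, 0.03], "rotation": [0, 0, 0]},
    {"dp": [0, 0, 0.02], "rotation": [0, 0, 0]},
    {"dp": [0, 0, 0.01], "rotation": [0, 0, 0]},
    {"dp": [0, 0, 0], "rotation": [0, 0, 0]},
    {"dp": [0, 0, 0], "rotation": [0, 0, 0]},
  ],
)

```text
t: 21.85
eef_pos: [0.4754, 0.0669, 0.0824]
ee_rot: [-3.141, -0.001, -0.0]
force: [-0.0, -0.3, -1.4]
width: 0.0458
gripper_force: 45.0
```

```bash
python3 - <<'E'
from h import *
plan([.4744,.0668,.0705],[np.pi,0,0])
im,d=vision.grab_frame('side')
save('v6',cv2.resize(im[170:240,215:315],(800,560),interpolation=cv2.INTER_CUBIC))
E
```

```text
t 21.85 p [0.4754 0.0669 0.0824] rpy [-3.141e+00 -1.000e-03 -0.000e+00] q [ 0.55  0.23 -0.63  0.   -0.72  1.02] F [-0.  -0.3 -1.4] w 0.0458 45.0
 rot first [-0.04 -0.08 -0.01] then dp [-0.001   0.0001  0.0119]
```

View pics/v6.png

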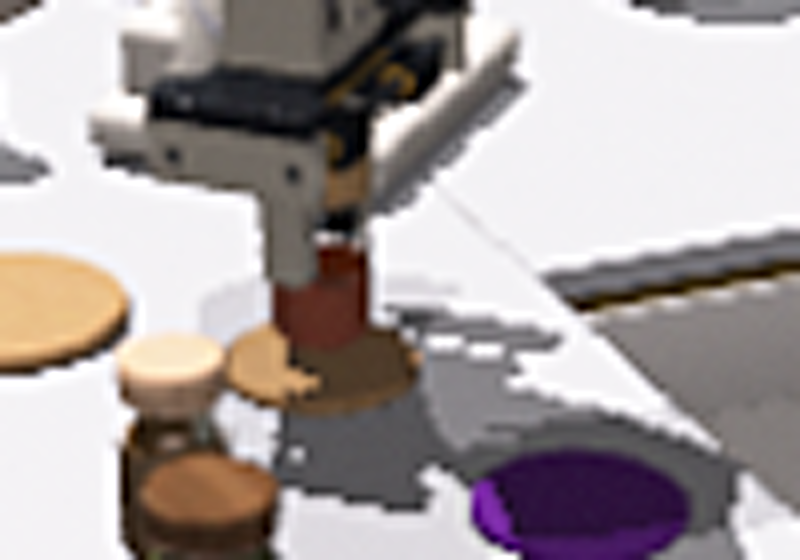

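The jar's foot, about (320,345) in the crop, hovers over the small cork coaster centred near (320,370). I lower it and feel for contact.

Emit:
carry_out(
  commands=[
    {"dp": [0, 0, 0.005], "rotation": [0, 0, 0]},
    {"dp": [0, 0, 0.004], "rotation": [0, 0, 0]},
    {"dp": [0, 0, 0], "rotation": [0, 0, 0]},
    {"dp": [0, 0, 0], "rotation": [0, 0, 0]},
  ],
)

```text
t: 22.4
eef_pos: [0.4748, 0.0669, 0.0726]
ee_rot: [3.141, 0.0, 0.0]
force: [-0.2, -0.1, -2.0]
width: 0.046
gripper_force: 45.0
```

Emit:
carry_out(
  commands=[
    {"dp": [0, 0, 0.0015], "rotation": [0, 0, 0]},
    {"dp": [0, 0, 0], "rotation": [0, 0, 0]},
  ],
)

```text
t: 22.65
eef_pos: [0.4747, 0.0668, 0.071]
ee_rot: [3.142, 0.0, -0.0]
force: [-0.3, -0.1, -2.0]
width: 0.046
gripper_force: 45.0
```

Emit:
carry_out(
  commands=[
    {"dp": [0, 0, 0.001], "rotation": [0, 0, 0]},
    {"dp": [0, 0, 0], "rotation": [0, 0, 0]},
  ],
)

```text
t: 22.9
eef_pos: [0.475, 0.0669, 0.0706]
ee_rot: [-3.142, -0.0, 0.0]
force: [-0.7, 0.3, 3.8]
width: 0.0455
gripper_force: 45.0
```

Contact (about 5 N). Release gently and withdraw.

Emit:
carry_out(
  commands=[
    {"dp": [0, 0, 0], "rotation": [0, 0, 0]},
    {"dp": [0, 0, 0], "rotation": [0, 0, 0]},
    {"dp": [0, 0, 0], "rotation": [0, 0, 0]},
    {"dp": [0, 0, 0], "rotation": [0, 0, 0]},
  ],
  grip=0.07,
)

```text
t: 23.4
eef_pos: [0.4748, 0.0668, 0.0701]
ee_rot: [3.142, 0.0, 0.0]
force: [1.0, -0.6, -0.1]
width: 0.0694
gripper_force: 0.0
```

Emit:
carry_out(
  commands=[
    {"dp": [0, 0, -0.02], "rotation": [0, 0, 0]},
    {"dp": [0, 0, -0.04], "rotation": [0, 0, 0]},
    {"dp": [0, 0, -0.05], "rotation": [0, 0, 0]},
    {"dp": [0, 0, -0.05], "rotation": [0, 0, 0]},
    {"dp": [0, 0.05, 0], "rotation": [0, 0, 0]},
    {"dp": [0, 0.05, 0], "rotation": [0, 0, 0]},
    {"dp": [0, 0.05, 0], "rotation": [0, 0, 0]},
    {"dp": [0, 0, 0], "rotation": [0, 0, 0]},
  ],
)

```text
t: 24.4
eef_pos: [0.4742, -0.0857, 0.23]
ee_rot: [3.141, 0.0, -0.004]
force: [-0.2, 0.0, -0.1]
width: 0.0705
gripper_force: 0.0
```

```bash
python3 - <<'E'
from h import *
plan([.47,.067,.25])
im,d=vision.grab_frame('side');im2,d2=vision.grab_frame('top')
save('v7',np.hstack([cv2.resize(im[150:260,180:310],(400,338)),cv2.resize(im2[120:250,160:300],(364,338))]))
r,c=np.nonzero(d2>0);o,D=rays('top',np.c_[c,r]);P=o+D*d2[r,c][:,None]
for x,y,h in((.475,.067,.096),(.466,.234,.088),(.3906,.356,.105)):
    w=P[(abs(P[:,0]-x)<.045)&(abs(P[:,1]-y)<.045)&(P[:,2]>h-.012)&(P[:,2]<h+.02)];print(len(w),w.mean(0))
E
```

```text
t 24.4 p [ 0.4742 -0.0857  0.23  ] rpy [ 3.141  0.    -0.004] q [ 0.23  0.05 -0.43  0.   -1.09  1.34] F [-0.2  0.  -0.1] w 0.0705 0.0
 rot first [0. 0. 0.] then dp [-0.0048 -0.1527 -0.0201]
0 [nan nan nan]
160 [0.46576696 0.23411729 0.08872361]
209 [0.39070579 0.35616633 0.10472942]<stdin>:7: RuntimeWarning: Mean of empty slice.
  ret = um.true_divide(
```

View pics/v7.png

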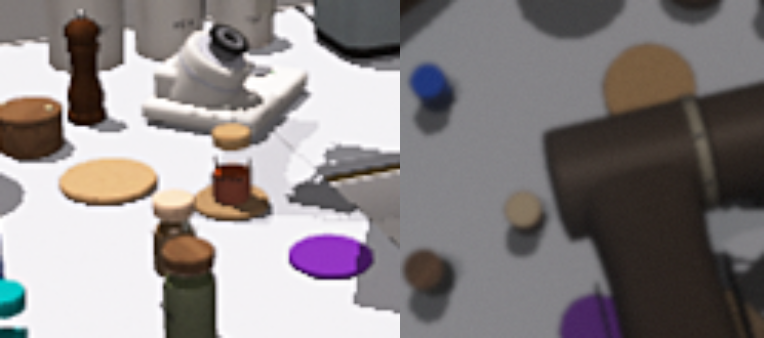

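The side view shows the red jar upright in the middle of the small cork coaster, at about (232,175). The other jars are unmoved and the gripper is clear, so I am handing in.

```bash
python3 -c "
from station import arm
print(arm.job_done())"
```

```text
the job is handed in; nothing more can be done
None
```

I handed the job in at about 24.5 s: the switch is on, the red jar held the pad against its stop at about 17 N for just over a second, and it now stands upright on the small cork coaster, with the brown and green jars where they were.

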